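Hold a pinch pot in the sprung jig

TASK

Fix the clay pinch pot in the holding jig so that its rim can be scraped: loosen the clamp knob on the sliding jaw, wind the jaw in with the crank until its sprung plate presses lightly on the pot and holds it against the end stop (springs pressed in a few millimetres, not to the bottom), then tighten the clamp knob again. Keep the pot upright and leave the other things on the counter where they are.

Things in the scene. Friction and masses are not known exactly. Their poses are not given: they have to be found in the camera images.
- jig: The holding jig, fixed to the counter: a flat light-wood bed 110 mm (its x) by 380 mm (its y), 28 mm thick, with an upright crank at its -y end, a sliding jaw in the middle and an end stop towards +y. Origin: centre of the underside; x points away from the robot, y along the bed from the crank to the stop, z up. Its yaw is within 0.2 rad of the robot's frame.
- crank_axis (a point): Point on the crank's vertical turning axis at the height of the grip's middle (90.5 mm above the counter). Fixed to the jig.
- grip_center (a point): Middle of the crank's grip: an upright dark-wood handle 25 mm thick and 45 mm tall (68 to 113 mm above the counter), 45 mm from the crank axis, spinning freely on its pin. Below it lies the flat steel crank arm, top 67 mm above the counter. The arm points to the jig's -y at the start. It takes about 5 N at the grip to wind; the crank stays where it is left.
- crank (a joint): Crank angle, rad: 0 at the start, grows clockwise seen from above. Geared to the jaw: each radian clockwise moves the jaw 12 mm towards the end stop (75 mm a turn); up to 10.4.
- jaw (a joint): Travel of the sliding jaw from its start towards the end stop (jig +y), m, 0 to 0.125. It carries the clamp knob and the sprung plate. While the knob is tight it is held: winding then takes over 25 N at the grip and counts as forcing it.
- knob_bar (a point): Middle of the clamp knob's grip, a black bar 64 mm long, 14 mm thick and 24 mm high, on the jaw's face that is sloped 35 degrees towards the robot. The point's z axis is the knob's turning axis, pointing out of the face (35 degrees from vertical, leaning to the jig's -x); its x axis runs along the bar. The bar's outer face is 12 mm above this point along z, the sloped face 26 mm below it (a 24 mm round hub lies below the bar, a 32 mm washer on the face).
- clamp_knob (a joint): Clamp knob angle, rad: 0 fully loose (bar in line with the slope, pointing at the robot), grows clockwise seen from outside, 1.35 the tight end (bar across, along the jig's y). It begins to grip at about 0.55, is loose below 0.35 and tight above 1.05. Stiff, about 0.2 N m, up to 0.3 when tight; it stays where it is left. Tight at the start.
- plate_face (a point): Centre of the cork face of the jaw's sprung plate (84 mm wide, 48 mm tall), which faces the end stop (jig +y). It moves with the jaw and is pushed back by what it presses on.
- plate (a joint): How far the sprung plate is pressed back into the jaw, m: 0 at rest, 0.009 at the bottom; springs 1 N per mm.
- stop_face (a point): Centre of the cork face of the end stop (a wooden block 90 mm by 35 mm, 50 mm tall, screwed to the bed at varying places), facing the jaw (jig -y).
- pot_center (a point): Middle (half-way up) of the small clay pinch pot, round, 60 mm (jig x) by 64 mm (jig y) across the rim and 38 mm tall, standing loose and upright on the bed, its rim 2 to 13 mm in front of the end stop. It slides easily on the bed when the plate pushes it.

How it is judged:
By the outcome, as a careful person would: the job done as asked, in the order asked, and still so for the second after the job is handed in, with the robot touching nothing.
It also fails if it takes over 62 s, if anything falls off the work surface, if the arm or the gripper's body presses on something with over 40 N, if the wrist force passes 120 N, or if a joint passes its speed limit or range.

ROBOT

A 7-joint arm with a two-finger parallel gripper is mounted at the origin on a cart in front of the work surface, level with it; the furniture and walls round the work are solid. World frame = base frame: x ahead of the robot, y to its left, z up, the work surface at z = 0. Lengths are in mm, angles in rad, forces in N, time in s.
With the tool pointing down it reaches from about 400 to 875 mm from the base axis. Payload 4.4 kg.
Tool frame: the origin (TCP) lies at the very end of the fingers, on their centre line; the grasp point (between the pads) lies 19 mm behind it; z points along the fingers, y is the line along which they close (so a half turn about z gives the same grasp; the last joint's range is limited). The gripper opens to 85 mm and grips with 20 to 120 N. Pads are 22 mm wide; open, the fingers measure 114 mm over their backs; the gripper's body (76 mm by 85 mm) begins 54 mm behind the grasp point. The pads swing forward as they close: fully open they stand 13 mm farther back than shut.
Start: joints at [-1.313, 0.628, 0.038, 1.517, -0.027, 0.996, -0.02], TCP at [206.788, 616.244, 231.313] pointing down, gripper open.
Joint ranges: [-3.06, 3.06], [-0.37, 2.12], [-1.25, 1.32], [0.18, 2.47], [-1.1, 4.24], [0.23, 1.98], [-2.94, 2.94]. Speed limits (rad/s): [2.57, 2.57, 3.14, 3.14, 3.14, 3.14, 3.14].

INTERFACE

Orientations are given as [roll, pitch, yaw] about the fixed x, y, z axes, in that order (R = Rz(yaw) Ry(pitch) Rx(roll)).
In Python, from cell import sensors, get_image, camera_params, order gives the robot as it stands.
- The arm moves only by the shell command python3 -m inch 'ROWS' [OPENING]. ROWS is JSON, a list that holds one entry, the list of rows, each a list of 4 numbers: the shift along the tool's x, y, z in cm, then the turn about the tool's z in degrees. A call has 1 to 8 rows; each row is the pose to reach, as a shift and turn from the pose commanded when the call began, along the tool's axes at that moment; what a row does not reach only later rows make up. A row lasts 1/12 s, in which the tool goes at most 41.7 mm and 7.16 degrees, less where a joint would pass 70% of its speed; a pose out of reach is approached as far as the arm can. A call with a gripper value outside its range is refused whole. OPENING is the finger opening in cm, from 0 to 8.54, set as the call begins (- or left out, the last holds). The fingers move at their own pace and stop on an object; the grip force is fixed at half the most. Time passes only in rows, so rows that repeat a pose let the fingers close. It gives the time, the measured TCP pose, the force, the opening and the grip force at its end, in the units of the state.
- sensors.read_state(): the state, without advancing time (a new reading comes with each control period).
- get_image(name): name is "scene" or "top" or "wrist"; returns the picture (480x640x3 uint8, blue, green, red); there is no depth.
- camera_params(name): a dict with "mtx" (3x3 intrinsics, pixels), "rvec" (rotation vector, rad) and "tvec" (3), from world to camera coordinates, as OpenCV has them. Camera axes: x right, y down, z forward; pixel columns grow to the right and rows downward; lengths in mm; the calibration is good to about 2 mm. A picture is of the moment at which its call begins: read the wrist's pose just before it. camera_params takes no time and is no camera call; for the wrist camera it gives the pose at the moment of the call.
- order.finish_job(): hands the job in; it is judged then, once.
The state is a dict: "clock": time; "qpos": joint angles; "qd": joint speeds; "tau": joint torques, N m; "eef_pos": TCP position; "tool_rot": TCP orientation; "force": force on the tool from outside, world axes, zero at the start; "torque": the same for the moment, N m; "width": finger opening in mm; "gripper_force": force on a finger pad.
Only numpy, scipy, OpenCV 4.12 (cv2) and the standard library are available. Lean on these libraries where they do the work, as an engineer would, in place of code of your own. Each camera call takes 0.05 s, during which the arm holds its last target. There are 200 camera calls.

## Working session

There is one attempt and no reset: what is moved stays moved. The work goes in short steps, Python scripts to look and compute and a shell command to move; the robot and the scene stay as the last step left them, time stands still between calls to the robot, and variables do not carry over. Pictures are saved under pics/ and viewed, at most 10 in all, crops included, and the job is handed in when it is done.

```bash
ls; mkdir -p pics
python3 - <<'E'
from cell import sensors,get_image,camera_params
import cv2,numpy as np
s=sensors.read_state();print({k:np.round(v,3).tolist() for k,v in s.items()})
for n in("scene","top","wrist"):
    im=get_image(n);cv2.imwrite(f"pics/{n}0.png",im);p=camera_params(n);R=cv2.Rodrigues(np.array(p["rvec"]))[0]
    print(n,np.round(p["mtx"],1).tolist(),np.round(-R.T@np.array(p["tvec"]).ravel(),0),np.round(R,2).tolist())
E
```

```text
pics
{'clock': 0.0, 'qpos': [-1.313, 0.629, 0.038, 1.518, -0.027, 0.996, -0.02], 'qd': [0.0, 0.0, -0.001, 0.0, -0.001, 0.0, -0.001], 'tau': [-0.0, -56.339, 1.226, -19.345, 0.011, 0.01, 0.0], 'eef_pos': [206.593, 615.626, 230.385], 'tool_rot': [-3.14, 0.0, 2.818], 'force': [0.735, -0.608, 0.182], 'torque': [0.026, -0.039, 0.037], 'gripper_force': 0.0, 'width': 85.27}
scene [[545.4, 0.0, 325.8], [0.0, 545.4, 250.4], [0.0, 0.0, 1.0]] [   1. -543.  593.] [[0.73, -0.68, -0.02], [-0.38, -0.38, -0.84], [0.57, 0.63, -0.53]]
top [[530.3, 0.0, 313.6], [0.0, 530.3, 231.9], [0.0, 0.0, 1.0]] [457.  25. 926.] [[-0.03, -1.0, 0.0], [-1.0, 0.03, -0.04], [0.04, -0.0, -1.0]]
wrist [[398.6, 0.0, 321.7], [0.0, 398.6, 246.3], [0.0, 0.0, 1.0]] [137. 640. 373.] [[0.32, 0.95, -0.0], [0.91, -0.3, 0.29], [0.27, -0.09, -0.96]]
```

View pics/top0.png

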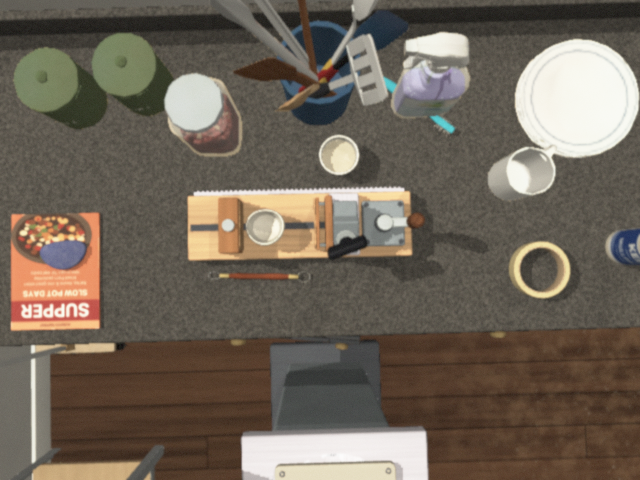

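View pics/scene0.png

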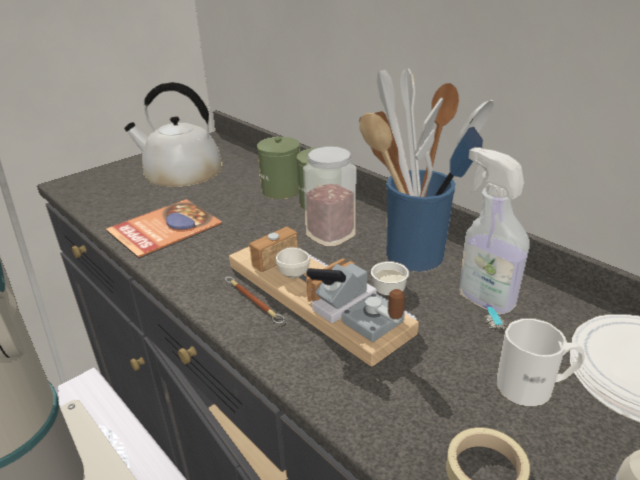

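```bash
cat > h.py <<'E'
import numpy as np,cv2
from cell import sensors,get_image,camera_params
def cam(n):
    p=camera_params(n);K=np.array(p["mtx"]);R=cv2.Rodrigues(np.array(p["rvec"]))[0];t=np.array(p["tvec"]).ravel();return K,R,t
def ray(c,u,v):
    K,R,t=c;return -R.T@t,R.T@np.linalg.solve(K,[u,v,1.])
def onz(c,u,v,z):
    o,d=ray(c,u,v);return o+d*(z-o[2])/d[2]
def tri(c1,p1,c2,p2):
    o1,d1=ray(c1,*p1);o2,d2=ray(c2,*p2);A=np.c_[d1,-d2];s=np.linalg.lstsq(A,o2-o1,rcond=None)[0]
    a=o1+s[0]*d1;b=o2+s[1]*d2;return (a+b)/2,np.linalg.norm(a-b)
def proj(c,P):
    K,R,t=c;q=K@(R@np.asarray(P,float)+t);return q[:2]/q[2]
E
python3 - <<'E'
import cv2
a=cv2.imread('pics/top0.png')[180:270,180:430];b=cv2.imread('pics/scene0.png')[220:360,225:425]
a=cv2.resize(a,None,fx=3,fy=3,interpolation=cv2.INTER_CUBIC)
b=cv2.resize(b,None,fx=4,fy=4,interpolation=cv2.INTER_CUBIC)
cv2.imwrite('pics/a.png',a);cv2.imwrite('pics/b.png',b)
E
```

```text
(no output)
```

View pics/a.png

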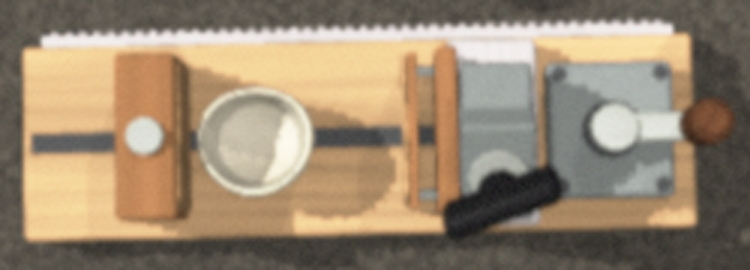

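View pics/b.png

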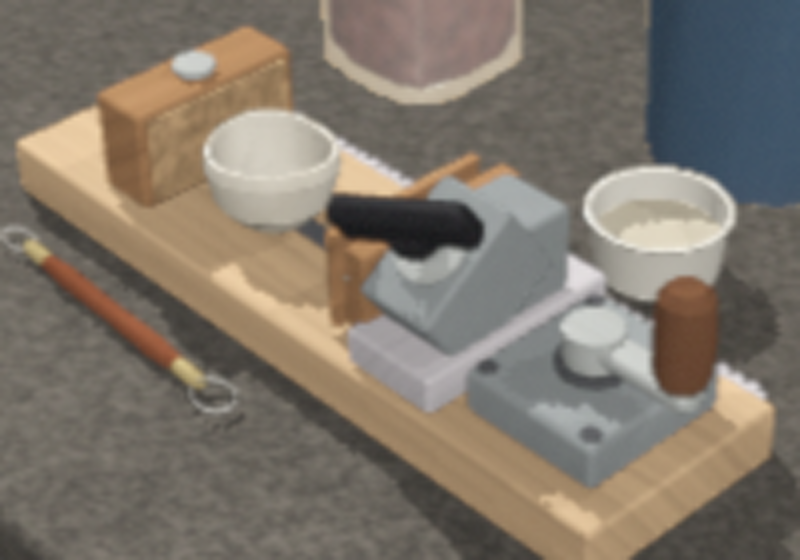

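Run:
```python
from h import *
T=cam("top");S=cam("scene")
a=lambda x,y:(180+x/3,180+y/3); b=lambda x,y:(225+x/4,220+y/4)
C=[onz(T,*a(*p),28) for p in[(24,48),(692,35),(697,227),(26,240)]]
C=np.array(C);print(C.round(1))
ya=np.arctan2(*( -(C[0]-C[1]+C[3]-C[2])[[0]],(C[0]-C[1]+C[3]-C[2])[1]))[0]
print("yaw",ya,[np.linalg.norm(C[i]-C[i-1]).round(1) for i in range(4)])
O=C.mean(0);R=np.array([[np.cos(ya),-np.sin(ya),0],[np.sin(ya),np.cos(ya),0],[0,0,1]])
O[2]=0
def J(P):return (R.T@(P-O)).round(1)
print("O",O)
print("sceneproj corners",[((proj(S,O+R@np.array([x,y,28]))-[225,220])*4).round(0) for x,y in[(-55,190),(55,-190),(-55,-190)]])
for n,P in dict(grip=onz(T,*a(708,119),113),grip_tri=tri(T,a(708,119),S,b(687,287))[0],hub=tri(T,a(613,127),S,b(595,325))[0],
 bar=tri(T,a(503,202),S,b(407,222))[0],barL=tri(T,a(450,225),S,b(335,215))[0],barR=tri(T,a(557,182),S,b(476,225))[0],
 stopTop=onz(T,*a(178,135),78),stopTopB=onz(T,*a(116,135),78),
 pot=onz(T,*a(256,142),66),potL=onz(T,*a(200,142),66),potR=onz(T,*a(314,142),66),plate80=onz(T,*a(405,130),80),plate90=onz(T,*a(405,130),90),plateTop=tri(T,a(410,55),S,b(474,156))[0]).items():
  print(n,P.round(1),"jig",J(P))
```

```text
[[ 565.   234.7   28. ]
 [ 561.  -144.1   28. ]
 [ 452.2 -142.7   28. ]
 [ 456.3  235.7   28. ]]
yaw -0.010674579309301893 [np.float64(108.7), np.float64(378.8), np.float64(108.8), np.float64(378.5)]
O [508.63865251  45.91491896   0.        ]
sceneproj corners [array([ 14., 142.]), array([781., 409.]), array([590., 542.])]
grip [ 507.7 -134.6  113. ] jig [   1.  -180.6  113. ]
grip_tri [ 508.3 -135.5  111.2] jig [   1.6 -181.4  111.2]
hub [507.9 -91.9  70. ] jig [   0.7 -137.8   70. ]
bar [468.5 -28.6 107. ] jig [-39.4 -75.  107. ]
barL [456.8  -0.6 102.2] jig [-51.3 -47.  102.2]
barR [478.1 -56.3 114.6] jig [ -29.5 -102.6  114.6]
stopTop [509.9 141.8  78. ] jig [ 0.2 95.9 78. ]
stopTopB [510.9 174.9  78. ] jig [  0.9 129.   78. ]
pot [505.6 101.3  66. ] jig [-3.7 55.3 66. ]
potL [506.5 131.6  66. ] jig [-3.1 85.7 66. ]
potR [504.6  69.9  66. ] jig [-4.3 23.9 66. ]
plate80 [508.8  20.5  80. ] jig [  0.4 -25.4  80. ]
plate90 [508.2  20.6  90. ] jig [ -0.2 -25.3  90. ]
plateTop [549.   16.5  79.3] jig [ 40.7 -28.9  79.3]
```

```bash
cat >> h.py <<'E'
def delta(x,y,z,yaw=None):
    s=sensors.read_state();p=np.array(s["eef_pos"]);w=s["tool_rot"][2]
    from scipy.spatial.transform import Rotation as Ro
    d=Ro.from_euler('xyz',s["tool_rot"]).as_matrix().T@(np.array([x,y,z])-p)
    t=0 if yaw is None else (np.degrees(w)-yaw+180)%360-180
    print("pos",p.round(1),"yaw",round(np.degrees(w),1),"move cm",(d/10).round(2),"turn",round(t,1),"F",np.round(s["force"],1),"w",round(s["width"],1),"t",round(s["clock"],2))
E
python3 -m inch '[[[-10,-11.7,0,10],[-21,-24.5,0,20],[-21,-24.5,0,30],[-21,-24.5,0,40],[-21,-24.5,0,52],[-21,-24.5,0,52],[-21,-24.5,0,52],[-21,-24.5,0,52]]]' 4.2
python3 -c "
from h import *
delta(460,-9,170,110)"
```

```text
clock: 0.82
eef_pos: [328.7, 313.4, 231.3]
tool_rot: [-3.141, 0.001, 1.902]
force: [0.3, 0.3, 0.6]
width: 42.0
gripper_force: 0.0
pos [328.7 313.4 231.3] yaw 109.0 move cm [-34.75   1.94   6.18] turn -1.0 F [0.3 0.3 0.6] w 42.0 t 0.82
```

```bash
python3 -m inch '[[[-34.8,1.9,4,-1],[-34.8,1.9,4,-1],[-34.8,1.9,5,-1],[-34.8,1.9,6,-1],[-34.8,1.9,6,-1],[-34.8,1.9,6,-1],[-34.8,1.9,6,-1],[-34.8,1.9,6,-1]]]'
python3 -m inch '[[[0,0,0,0]]]'
python3 -c "
from h import *
delta(460,-9,170,110)
cv2.imwrite('pics/w1.png',get_image('wrist'))"
```

```text
clock: 1.48
eef_pos: [454.3, 12.1, 174.9]
tool_rot: [3.142, -0.0, 1.928]
force: [0.3, 0.9, 0.3]
width: 42.2
gripper_force: 0.0
clock: 1.57
eef_pos: [456.4, 4.3, 174.6]
tool_rot: [3.141, 0.006, 1.914]
force: [0.5, 0.6, 0.6]
width: 42.0
gripper_force: 0.0
pos [456.4   4.3 174.6] yaw 109.7 move cm [-1.37 -0.11  0.47] turn -0.3 F [0.5 0.6 0.6] w 42.0 t 1.57
```

View pics/w1.png

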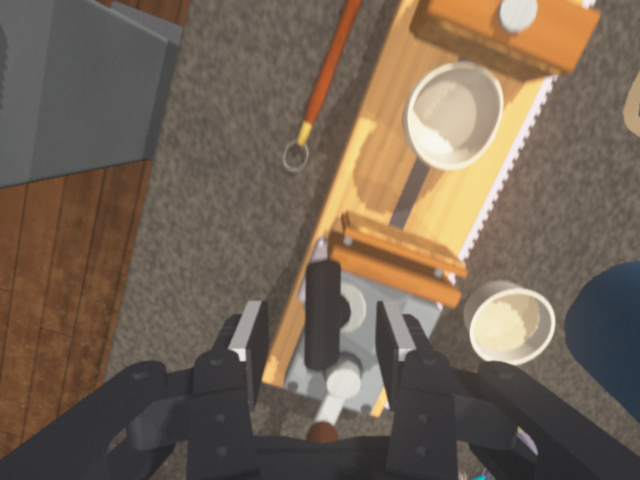

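Run:
```python
from h import *
W=cam("wrist")
A=onz(W,324,266,108);B=onz(W,322,364,117);print(A.round(1),B.round(1),((A+B)/2).round(1))
delta(458,-9,93,110)
```

```text
[456.    8.8 108. ] [474.2 -44.9 117. ] [465.1 -18.1 112.5]
pos [454.9   8.6 174.8] yaw 109.9 move cm [-1.74 -0.3   8.18] turn -0.1 F [0.  0.  0.6] w 41.9 t 1.62
```

```bash
python3 -m inch '[[[-1.7,-0.2,3,0],[-1.7,-0.2,3,0],[-1.7,-0.2,3,0],[-1.7,-0.2,3,0]]]'
python3 - <<'E'
from h import *
W=cam("wrist");im=get_image("wrist");cv2.imwrite('pics/w2.png',im)
m=(im.max(2)<60).astype(np.uint8);m[:, :280]=0;m[:,372:]=0
n,l,s,c=cv2.connectedComponentsWithStats(m)
for i in range(1,n):
  if s[i,4]>400:
    r=cv2.minAreaRect(np.argwhere(l==i)[:,::-1].astype(np.float32));print(s[i],r)
    b=cv2.boxPoints(r);print([onz(W,*q,110).round(1).tolist() for q in b], onz(W,*r[0],110).round(1))
delta(458,-9,93,110)
E
```

```text
clock: 1.95
eef_pos: [457.7, -1.3, 145.7]
tool_rot: [-3.141, -0.001, 1.929]
force: [0.3, 0.3, 0.9]
width: 42.3
gripper_force: 0.0
[304 287  10 101 449] ((308.6092834472656, 337.09588623046875), (8.94530963897705, 100.12388610839844), 2.6025619506835938)
[[467.5, -57.4, 110.0], [450.6, -3.7, 110.0], [454.7, -2.4, 110.0], [471.9, -56.0, 110.0]] [460.8 -28.8 110. ]
[ 280  437   92   43 1903] ((325.4999694824219, 458.0), (41.99999237060547, 90.99998474121094), 90.0)
[[467.1, -91.5, 110.0], [513.5, -74.1, 110.0], [524.6, -100.9, 110.0], [476.4, -118.9, 110.0]] [495.3 -96.1 110. ]
pos [458.1  -1.2 146. ] yaw 110.6 move cm [-0.73 -0.29  5.3 ] turn 0.6 F [ 0.8 -0.5 -0.5] w 42.0 t 2.0
```

```bash
python3 -c "
from h import *
delta(465,-10,95,110)"
```

```text
pos [458.1  -1.2 146. ] yaw 110.6 move cm [-1.07  0.33  5.1 ] turn 0.6 F [ 0.8 -0.5 -0.5] w 42.0 t 2.0
```

```bash
python3 -m inch '[[[-1.1,0.3,1,0.6],[-1.1,0.3,2,0.6],[-1.1,0.3,3,0.6],[-1.1,0.3,4,0.6],[-1.1,0.3,4.6,0.6],[-1.1,0.3,5.1,0.6],[-1.1,0.3,5.1,0.6],[-1.1,0.3,5.1,0.6]]]'
python3 - <<'E'
from h import *
delta(465,-10,95,110)
cv2.imwrite('pics/w3.png',get_image('wrist'))
E
```

```text
clock: 2.67
eef_pos: [464.9, -11.5, 94.6]
tool_rot: [3.141, -0.0, 1.918]
force: [-0.5, -0.0, -0.1]
width: 41.9
gripper_force: 0.0
pos [464.9 -11.5  94.6] yaw 109.9 move cm [ 0.14  0.06 -0.04] turn -0.1 F [-0.5 -0.  -0.1] w 41.9 t 2.67
```

View pics/w3.png

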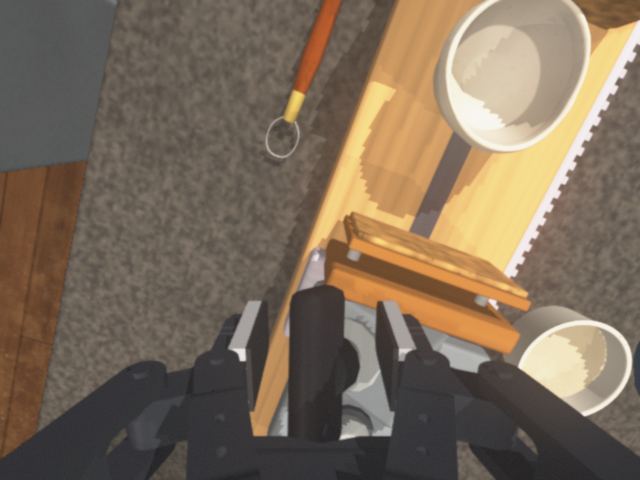

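```bash
python3 -m inch '[[[0.05,-0.4,0.1,-7],[-0.02,-0.57,0.25,-14],[-0.12,-0.78,0.35,-21],[-0.25,-0.96,0.4,-28],[-0.4,-1.13,0.5,-35],[-0.56,-1.28,0.55,-42],[-0.72,-1.4,0.6,-49],[-0.89,-1.5,0.65,-56]]]' 3.0
python3 -m inch '[[[0,0,0,-3],[0,0,0,-3]]]'
python3 - <<'E'
from h import *
delta(453,-30,87,180)
print(sensors.read_state()['qpos'])
cv2.imwrite('pics/w4.png',get_image('wrist'))
E
```

```text
clock: 3.38
eef_pos: [457.9, -23.5, 88.9]
tool_rot: [3.137, 0.008, 2.902]
force: [5.0, 6.4, -3.1]
width: 30.1
gripper_force: 3.5
clock: 3.55
eef_pos: [457.9, -23.7, 88.9]
tool_rot: [3.138, 0.008, 2.95]
force: [4.7, 5.3, -2.3]
width: 30.0
gripper_force: 2.8
pos [457.9 -23.7  88.9] yaw 169.0 move cm [ 0.36 -0.72  0.19] turn -11.0 F [ 4.7  5.3 -2.3] w 30.0 t 3.55
[ 0.04052317  0.60573967 -0.06969616  2.16978381  0.1063959   0.36042901
  1.26349557]
```

View pics/w4.png

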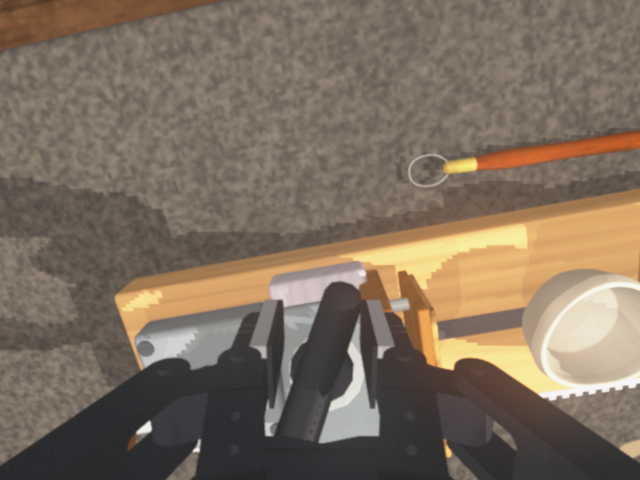

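```bash
python3 -m inch '[[[0,-0.4,0,-6],[0,-0.8,0,-12],[0,-0.8,0.05,-12],[0,-0.8,0.05,-12]]]' 2.2
python3 -m inch '[[[0,-0.1,0,0],[0,-0.1,0,0],[0,-0.1,0,0],[0,-0.1,0,0]]]' 1.5
python3 - <<'E'
from h import *
delta(453,-30,87,180)
im=get_image('wrist');cv2.imwrite('pics/w5.png',im)
m=(im.max(2)<60).astype(np.uint8);m[:, :275]=0;m[:,370:]=0;m[430:]=0
n,l,s,c=cv2.connectedComponentsWithStats(m);i=1+s[1:,4].argmax();print(s[i],cv2.minAreaRect(np.argwhere(l==i)[:,::-1].astype(np.float32)))
E
```

```text
clock: 3.93
eef_pos: [453.7, -29.8, 88.0]
tool_rot: [3.138, 0.004, -3.123]
force: [0.2, 10.3, 0.6]
width: 22.2
gripper_force: 5.1
clock: 4.27
eef_pos: [453.5, -27.7, 88.1]
tool_rot: [3.135, 0.004, -3.121]
force: [0.6, 18.0, 2.5]
width: 15.6
gripper_force: 17.2
pos [453.5 -27.7  88.1] yaw -178.8 move cm [ 0.06 -0.23  0.11] turn 1.2 F [ 0.6 18.   2.5] w 15.6 t 4.27
[ 319  329   31  101 1283] ((333.15179443359375, 378.5845642089844), (28.327590942382812, 99.94577026367188), 2.544804573059082)
```

```bash
python3 -m inch '[[[0,0.5,0,0],[0,0.5,0,0],[0,0.5,0,0],[0,0.5,-3,0],[0,0.5,-6,0],[0,0.5,-8,0],[0,0.5,-8,0],[0,0.5,-8,0]]]' 3.8
python3 - <<'E'
from h import *
delta(508,-135,180,89)
T=cam("top");im=get_image('top');cv2.imwrite('pics/t1.png',im)
E
```

```text
clock: 4.98
eef_pos: [452.8, -30.4, 168.4]
tool_rot: [-3.141, 0.003, -3.129]
force: [0.3, 0.2, 0.1]
width: 37.8
gripper_force: 0.0
pos [452.8 -30.4 168.4] yaw -179.3 move cm [ -5.39 -10.53  -1.14] turn 91.7 F [0.3 0.2 0.1] w 37.8 t 4.98
```

```bash
python3 -m inch '[[[-2,-4,-1,7],[-4,-8,-1,14],[-5.4,-10.5,-1,21],[-5.4,-10.5,-1,28],[-5.4,-10.5,-1,35],[-5.4,-10.5,-1,42],[-5.4,-10.5,-1,49],[-5.4,-10.5,-1,56]]]' 6
python3 -m inch '[[[0,0,0,7],[0,0,0,14],[0,0,0,21],[0,0,0,28],[0,0,0,35],[0,0,0,35],[0,0,0,35]]]'
python3 - <<'E'
from h import *
delta(508,-135,76,89.4)
W=cam('wrist');cv2.imwrite('pics/w6.png',get_image('wrist'))
print(proj(W,[508,-135,113]).round(0),proj(W,[508,-90.5,75]).round(0))
E
```

```text
clock: 5.7
eef_pos: [506.3, -134.0, 175.6]
tool_rot: [-3.139, -0.002, 2.172]
force: [-0.2, -1.2, 0.7]
width: 59.9
gripper_force: 0.0
clock: 6.28
eef_pos: [506.7, -133.6, 176.1]
tool_rot: [-3.139, 0.001, 1.571]
force: [0.6, -0.4, 0.6]
width: 60.2
gripper_force: 0.0
pos [ 506.7 -133.6  176.1] yaw 90.0 move cm [-0.14  0.16 10.01] turn 0.6 F [ 0.6 -0.4  0.6] w 60.2 t 6.28
[325. 270.] [325. 180.]
```

View pics/w6.png

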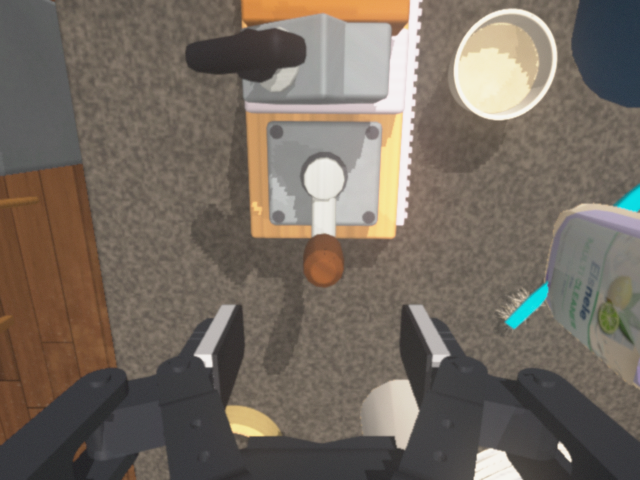

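```bash
python3 -m inch '[[[-0.1,0.1,3,0.6],[-0.1,0.1,6,0.6],[-0.1,0.1,8,0.6],[-0.1,0.1,9.5,0.6],[-0.1,0.1,10,0.6],[-0.1,0.1,10,0.6]]]'
python3 -m inch '[[[0,0,0,0],[0,0,0,0],[0,0,0,0],[0,0,0,0],[0,0,0,0]]]' 2
python3 -c "
from h import *
delta(508,-135,76,89.4)"
```

```text
clock: 6.83
eef_pos: [507.4, -134.4, 75.9]
tool_rot: [-3.139, -0.001, 1.559]
force: [0.9, -0.4, 0.0]
width: 60.1
gripper_force: 0.0
clock: 7.25
eef_pos: [507.5, -134.5, 78.6]
tool_rot: [-3.141, -0.0, 1.558]
force: [-4.3, -0.2, 7.2]
width: 22.9
gripper_force: 58.5
pos [ 507.5 -134.5   78.6] yaw 89.2 move cm [-0.05  0.05  0.26] turn -0.2 F [-4.3 -0.2  7.2] w 22.9 t 7.25
```

```bash
python3 -m inch '[[[0.05,-0.67,-0.25,0],[0.2,-1.33,-0.25,0],[0.45,-1.96,-0.25,0],[0.79,-2.54,-0.25,0],[1.21,-3.07,-0.25,0],[1.7,-3.52,-0.25,0],[2.26,-3.9,-0.25,0],[2.87,-4.19,-0.25,0]]]'
python3 -c "
from h import *
delta(508-45*np.sin(1.2),-89.5-45*np.cos(1.2),78,89.4)"
```

```text
clock: 7.92
eef_pos: [466.3, -106.9, 79.0]
tool_rot: [-3.141, 0.003, 1.556]
force: [2.0, -5.3, -18.0]
width: 22.3
gripper_force: 63.2
pos [ 466.3 -106.9   79. ] yaw 89.2 move cm [ 0.11 -0.02  0.1 ] turn -0.2 F [  2.   -5.3 -18. ] w 22.3 t 7.92
```

```bash
python3 -m inch '[[[0.76,-0.22,0.15,0],[1.54,-0.3,0.15,0],[2.32,-0.25,0.15,0],[3.09,-0.06,0.15,0],[3.8,0.25,0.15,0],[4.46,0.69,0.15,0],[5.02,1.24,0.15,0],[5.49,1.87,0.15,0]]]'
python3 -c "
from h import *
delta(508-45*np.sin(2.6),-89.5-45*np.cos(2.6),78,89.4)"
```

```text
clock: 8.58
eef_pos: [483.9, -51.2, 78.7]
tool_rot: [-3.138, 0.001, 1.557]
force: [-4.2, -3.8, 1.3]
width: 22.4
gripper_force: 65.4
pos [483.9 -51.2  78.7] yaw 89.2 move cm [0.03 0.09 0.07] turn -0.2 F [-4.2 -3.8  1.3] w 22.4 t 8.58
```

```bash
python3 -m inch '[[[0.34,0.69,0,0],[0.55,1.42,0,0],[0.64,2.18,0,0],[0.6,2.94,0,0],[0.43,3.69,0,0],[0.14,4.39,0,0],[-0.27,5.04,0,0],[-0.78,5.61,0,0]]]'
python3 - <<'E'
from h import *
delta(508-45*np.sin(3.96),-89.5-45*np.cos(3.96),78,89.4)
im=get_image('top');cv2.imwrite('pics/t2.png',im)
cv2.imwrite('pics/c2.png',cv2.resize(im[180:270,180:430],None,fx=3,fy=3,interpolation=cv2.INTER_CUBIC))
E
```

```text
clock: 9.25
eef_pos: [539.9, -57.9, 78.7]
tool_rot: [-3.137, -0.002, 1.559]
force: [-5.3, 1.7, 4.2]
width: 22.7
gripper_force: 65.7
pos [539.9 -57.9  78.7] yaw 89.3 move cm [-0.08  0.1   0.07] turn -0.1 F [-5.3  1.7  4.2] w 22.7 t 9.25
```

View pics/c2.png

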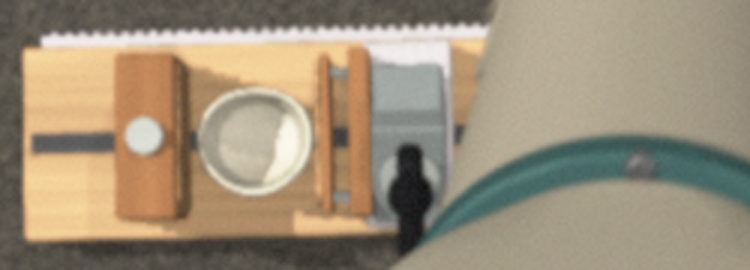

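```bash
python3 -m inch '[[[-0.45,0.37,0,0],[-0.95,0.68,0,0],[-1.48,0.92,0,0],[-2.04,1.09,0,0],[-2.61,1.19,0,0],[-3.2,1.21,0,0],[-3.78,1.16,0,0],[-4.35,1.03,0,0]]]'
python3 - <<'E'
from h import *
delta(508-45*np.sin(5),-89.5-45*np.cos(5),78,89.4)
s=sensors.read_state();p=s['eef_pos'];print(2*np.pi+np.arctan2(-(p[0]-508),-(p[1]+89.5)))
im=get_image('top');cv2.imwrite('pics/t3.png',im)
for f in('top0','t2','t3'):
    im=cv2.imread(f'pics/{f}.png');print(f)
    for r in (201,244):print(r,im[r-2:r+3,228:345].mean(0)[:,1].round().astype(int).tolist())
E
```

```text
clock: 9.97
eef_pos: [551.6, -99.5, 78.7]
tool_rot: [-3.141, -0.004, 1.56]
force: [-1.2, 5.9, 1.2]
width: 22.8
gripper_force: 65.4
pos [551.6 -99.5  78.7] yaw 89.4 move cm [-0.27 -0.04  0.07] turn -0.0 F [-1.2  5.9  1.2] w 22.8 t 9.97
4.938525413778082
top0
201 [140, 138, 139, 138, 136, 134, 134, 132, 125, 107, 97, 105, 110, 125, 152, 172, 186, 192, 194, 196, 195, 199, 202, 211, 211, 213, 213, 214, 214, 214, 213, 213, 214, 212, 214, 213, 214, 214, 214, 213, 215, 214, 215, 215, 214, 213, 213, 214, 213, 213, 212, 212, 214, 213, 214, 212, 213, 214, 214, 213, 213, 213, 212, 212, 212, 213, 213, 214, 213, 212, 214, 213, 213, 212, 212, 213, 213, 213, 212, 213, 212, 212, 213, 212, 206, 190, 171, 141, 136, 137, 140, 168, 180, 183, 183, 172, 143, 136, 140, 143, 145, 141, 136, 127, 134, 158, 166, 174, 177, 175, 180, 187, 193, 194, 191, 190, 192]
244 [143, 143, 144, 144, 141, 136, 133, 132, 131, 118, 110, 118, 98, 82, 81, 98, 130, 140, 141, 142, 141, 142, 141, 141, 141, 141, 146, 151, 157, 163, 169, 173, 179, 185, 184, 183, 184, 184, 185, 186, 186, 183, 176, 169, 159, 150, 143, 141, 140, 145, 14
[... 1943 characters left out ...]
, 199, 222, 224, 197, 155, 144, 148, 146, 147, 146, 146, 146, 147, 148, 149, 152, 165, 189, 201, 202, 203, 203, 202, 201, 202, 202]
244 [135, 136, 137, 137, 133, 131, 127, 125, 124, 113, 105, 112, 94, 77, 74, 92, 124, 132, 134, 136, 134, 133, 143, 152, 158, 162, 163, 171, 173, 173, 174, 176, 181, 183, 182, 179, 179, 179, 176, 166, 156, 148, 140, 135, 135, 133, 133, 133, 133, 132, 130, 130, 148, 133, 130, 128, 103, 95, 116, 130, 132, 131, 131, 128, 125, 123, 121, 113, 97, 115, 131, 140, 136, 108, 64, 34, 29, 29, 28, 30, 27, 27, 26, 26, 21, 21, 26, 39, 75, 106, 111, 108, 110, 128, 157, 159, 139, 138, 140, 141, 141, 141, 140, 140, 139, 139, 139, 140, 139, 139, 139, 139, 140, 139, 139, 137, 134]
```

```bash
python3 -m inch '[[[-0.25,-0.08,0,0],[-0.51,-0.18,0,0],[-0.51,-0.18,0,0]]]'
python3 - <<'E'
from h import *
delta(508-45*np.sin(5.12),-89.5-45*np.cos(5.12),78,89.4)
s=sensors.read_state();p=s['eef_pos'];print(2*np.pi+np.arctan2(-(p[0]-508),-(p[1]+89.5)))
im=get_image('top');cv2.imwrite('pics/t4.png',im)
def cross(v,i0,lev):
    for i in range(i0,len(v)-1):
        if v[i]>=lev>v[i+1]:return i+(v[i]-lev)/(v[i]-v[i+1])
for f in('top0','t2','t3','t4'):
    im=cv2.imread(f'pics/{f}.png').astype(float);o=[]
    for r in (200,202,204):
        v=im[r-1:r+2,228:345].mean(0)[:,1]
        p=cross(v,30,170);j=cross(v,int(p)+5,160);o.append((round(p,2),round(j,2),round(j-p,2)))
    print(f,o)
cv2.imwrite('pics/c4.png',cv2.resize(im[180:270,180:380].astype(np.uint8),None,fx=4,fy=4,interpolation=cv2.INTER_CUBIC))
E
```

```text
clock: 10.27
eef_pos: [550.0, -105.1, 78.7]
tool_rot: [-3.141, -0.003, 1.559]
force: [-1.7, 5.4, 0.9]
width: 22.3
gripper_force: 65.4
pos [ 550.  -105.1   78.7] yaw 89.3 move cm [-0.23 -0.06  0.07] turn -0.1 F [-1.7  5.4  0.9] w 22.3 t 10.27
5.068094354980031Traceback (most recent call last):
  File "<stdin>", line 12, in <module>
TypeError: type NoneType doesn't define __round__ method
```

Run:
```python
from h import *
def cross(v,i0,lev):
    for i in range(i0,len(v)-1):
        if v[i]>=lev>v[i+1]:return i+(v[i]-lev)/(v[i]-v[i+1])
    return np.nan
for f in('top0','t2','t3','t4'):
    im=cv2.imread(f'pics/{f}.png').astype(float);o=[]
    for r in (200,201,202):
        v=im[r-2:r+3,228:345].mean(0)[:,1]
        p=cross(v,30,170);j=cross(v,int(p)+7,160);o.append((round(p,2),round(j,2),round(j-p,2)))
    print(f,o)
cv2.imwrite('pics/c4.png',cv2.resize(im[180:270,180:380].astype(np.uint8),None,fx=4,fy=4,interpolation=cv2.INTER_CUBIC))
```

```text
top0 [(np.float64(86.21), np.float64(95.72), np.float64(9.51)), (np.float64(86.03), np.float64(95.42), np.float64(9.39)), (np.float64(85.98), np.float64(95.02), np.float64(9.05))]
t2 [(np.float64(57.47), np.float64(67.59), np.float64(10.11)), (np.float64(57.25), np.float64(67.32), np.float64(10.07)), (np.float64(57.08), np.float64(66.78), np.float64(9.7))]
t3 [(np.float64(51.63), np.float64(59.82), np.float64(8.19)), (np.float64(51.43), np.float64(59.56), np.float64(8.14)), (np.float64(51.32), np.float64(59.14), np.float64(7.82))]
t4 [(np.float64(51.37), np.float64(58.8), np.float64(7.43)), (np.float64(51.18), np.float64(58.54), np.float64(7.36)), (np.float64(51.09), np.float64(58.05), np.float64(6.96))]
```

View pics/c4.png

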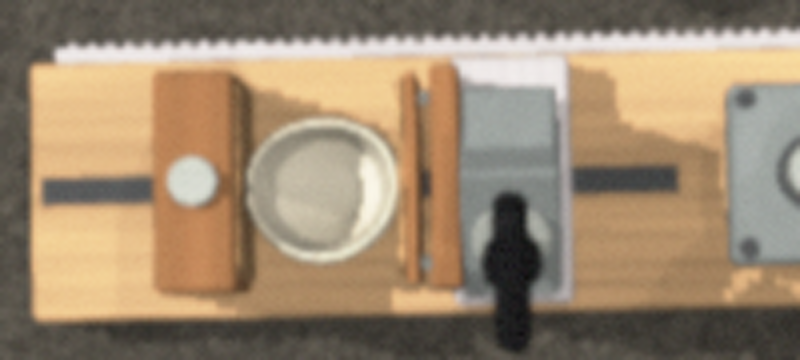

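```bash
python3 -m inch '[[[0.1,0.1,0,0],[0.1,0.1,0,0],[0.1,0.1,0,0],[0.1,0.1,-2,0],[0.1,0.1,-5,0],[0.1,0.1,-8,0],[0.1,0.1,-10,0],[0.1,0.1,-10,0]]]' 6
python3 -m inch '[[[2,-1,0,-7],[5,-3,0,-14],[8,-6,0,-21],[11,-8,0,-28],[13.8,-9.7,0,-35],[13.8,-9.7,0,-42],[13.8,-9.7,0,-49],[13.8,-9.7,0,-56]]]' 4.2
python3 -m inch '[[[0,0,0,-7],[0,0,0,-14],[0,0,0,-21],[0,0,0,-28],[0,0,0,-35],[0,0,0,-35],[0,0,0,-35]]]'
python3 - <<'E'
from h import *
delta(453.5,33,88,180)
T=cam('top');print(onz(T,180+511/4,180+255/4,105).round(1),onz(T,180+511/4,180+345/4,95).round(1))
im=get_image('wrist');cv2.imwrite('pics/w7.png',im);W=cam('wrist');print(proj(W,[453.5,33,95]).round(0))
E
```

```text
clock: 10.98
eef_pos: [554.5, -108.4, 182.8]
tool_rot: [3.132, 0.002, 1.557]
force: [-0.0, -0.2, 1.5]
width: 60.0
gripper_force: 0.0
clock: 11.65
eef_pos: [456.0, 32.9, 178.1]
tool_rot: [3.141, 0.001, 2.543]
force: [0.4, -0.3, 0.9]
width: 41.9
gripper_force: 0.0
clock: 12.23
eef_pos: [456.1, 32.0, 178.0]
tool_rot: [3.141, -0.0, -3.141]
force: [-0.1, 0.3, 0.3]
width: 41.8
gripper_force: 0.0
pos [456.1  32.  178. ] yaw -180.0 move cm [0.26 0.1  9.  ] turn 0.0 F [-0.1  0.3  0.3] w 41.8 t 12.23
[475.9  32.8 105. ] [441.  34.  95.]
[322. 252.]
```

View pics/w7.png

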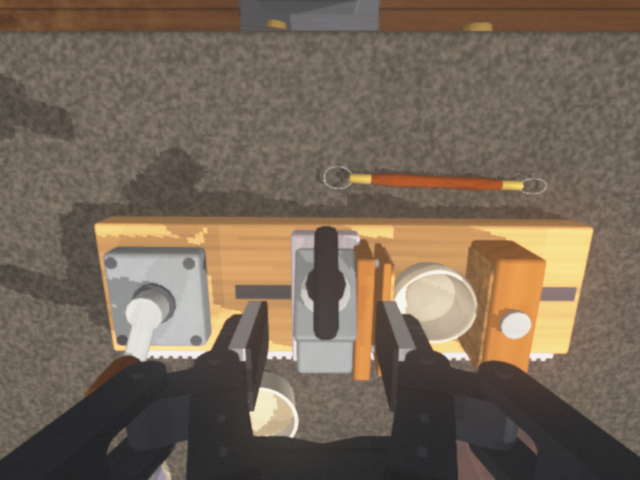

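```bash
python3 -m inch '[[[0.4,0.1,3,0],[0.4,0.1,6,0],[0.4,0.1,8,0],[0.4,0.1,9,0],[0.4,0.1,9,0],[0.4,0.1,9,0]]]' 3.2
python3 - <<'E'
from h import *
delta(453.5,33,88,180)
E
```

```text
clock: 12.78
eef_pos: [451.9, 33.4, 87.9]
tool_rot: [-3.141, -0.001, -3.139]
force: [0.3, 0.1, 0.1]
width: 32.0
gripper_force: 0.0
pos [451.9  33.4  87.9] yaw -179.8 move cm [-0.16 -0.04 -0.01] turn 0.2 F [0.3 0.1 0.1] w 32.0 t 12.78
```

```bash
python3 -m inch '[[[-0.01,0.22,0,7],[-0.04,0.44,-0.03,14],[-0.08,0.65,-0.06,21],[-0.15,0.88,-0.1,28],[-0.24,1.09,-0.17,35],[-0.36,1.31,-0.25,42],[-0.48,1.5,-0.34,49],[-0.65,1.7,-0.46,56]]]' 3.0
python3 - <<'E'
from h import *
delta(471-18*np.cos(1.4),33+22*np.sin(1.4),88+10.5,98)
E
```

```text
clock: 13.45
eef_pos: [457.7, 48.4, 93.6]
tool_rot: [-3.14, 0.001, 2.16]
force: [-1.8, -6.4, -2.9]
width: 30.0
gripper_force: 3.4
pos [457.7  48.4  93.6] yaw 123.7 move cm [-0.05  1.2  -0.49] turn 25.7 F [-1.8 -6.4 -2.9] w 30.0 t 13.45
```

```bash
python3 -m inch '[[[0.02,0.23,-0.12,6],[0.02,0.46,-0.25,13],[0,0.7,-0.4,19],[-0.08,0.96,-0.59,26],[-0.16,1.12,-0.7,30],[-0.16,1.12,-0.7,30]]]'
python3 - <<'E'
from h import *
delta(471-18*np.cos(1.4),33+22*np.sin(1.4),88+10.5,98)
im=get_image('wrist');cv2.imwrite('pics/w8.png',im)
E
```

```text
clock: 13.95
eef_pos: [463.2, 53.9, 99.8]
tool_rot: [-3.131, 0.0, 1.64]
force: [-9.2, -4.8, 0.2]
width: 30.3
gripper_force: 4.7
pos [463.2  53.9  99.8] yaw 94.0 move cm [0.05 0.48 0.13] turn -4.0 F [-9.2 -4.8  0.2] w 30.3 t 13.95
```

View pics/w8.png

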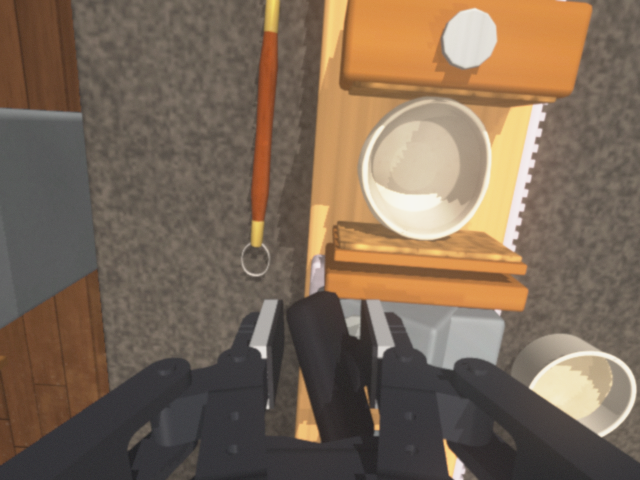

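```bash
python3 -m inch '[[[0,0.4,0,0],[0,0.7,-0.1,0],[0,0.7,-0.1,0]]]'
python3 - <<'E'
from h import *
delta(471-18*np.cos(1.4),33+22*np.sin(1.4),88+10.5,98)
E
python3 -m inch '[[[0,0.3,0,0],[0,0.6,0,0],[0,0.6,0,0]]]'
python3 - <<'E'
from h import *
delta(471-18*np.cos(1.4),33+22*np.sin(1.4),88+10.5,98)
E
```

```text
clock: 14.25
eef_pos: [465.1, 55.1, 100.2]
tool_rot: [-3.121, -0.002, 1.644]
force: [-16.0, -4.1, 4.6]
width: 30.2
gripper_force: 8.4
pos [465.1  55.1 100.2] yaw 94.2 move cm [-0.07  0.29  0.16] turn -3.8 F [-16.   -4.1   4.6] w 30.2 t 14.25
clock: 14.5
eef_pos: [466.3, 55.8, 99.9]
tool_rot: [-3.112, -0.004, 1.644]
force: [-24.2, -4.5, 12.8]
width: 29.9
gripper_force: 12.4
pos [466.3  55.8  99.9] yaw 94.2 move cm [-0.12  0.16  0.13] turn -3.8 F [-24.2  -4.5  12.8] w 29.9 t 14.5
```

```bash
python3 -m inch '[[[0,-1,0.1,0],[0,-1.6,0.1,0],[0,-1.6,0.1,0],[0,-1.6,-3,0],[0,-1.6,-6,0],[0,-1.6,-9,0],[0,-1.6,-10,0],[0,-1.6,-10,0]]]' 4
python3 -m inch '[[[-6,-6,-5,0],[-12,-9,-8,0],[-18,-9,-8,0],[-18,-9,-8,0],[-18,-9,-8,0],[-18,-9,-8,0],[-18,-9,-8,0],[-18,-9,-8,0]]]'
python3 - <<'E'
from h import *
delta(300,-150,270)
im=get_image('top');cv2.imwrite('pics/t5.png',im);cv2.imwrite('pics/s5.png',get_image('scene'))
for f in('top0','t4','t5'):
    im=cv2.imread(f'pics/{f}.png');m=(im.max(2)<55).astype(np.uint8);m[:215]=0;m[270:]=0;m[:,:280]=0;m[:,375:]=0
    n,l,s,c=cv2.connectedComponentsWithStats(m);i=1+s[1:,4].argmax();print(f,s[i],c[i].round(1),cv2.minAreaRect(np.argwhere(l==i)[:,::-1].astype(np.float32)))
    v=im[199:204,228:345,1].mean(0).round().astype(int).tolist();print(v[45:75])
    print(im[221:226,228:300,1].mean(0).round().astype(int).tolist())
E
```

```text
clock: 15.17
eef_pos: [469.3, 55.8, 204.4]
tool_rot: [3.132, -0.001, 1.645]
force: [1.1, -0.1, -0.5]
width: 40.2
gripper_force: 0.0
clock: 15.83
eef_pos: [389.6, -131.1, 280.7]
tool_rot: [3.141, -0.0, 1.643]
force: [-1.1, 0.9, -0.8]
width: 40.2
gripper_force: 0.0
pos [ 389.6 -131.1  280.7] yaw 94.1 move cm [-1.24 -9.07  1.06] turn 0 F [-1.1  0.9 -0.8] w 40.2 t 15.83
top0 [329 236  38  25 491] [346.6 246.9] ((346.0771179199219, 245.7660675048828), (15.88986873626709, 41.11595153808594), 66.25050354003906)
[213, 213, 214, 213, 213, 212, 212, 214, 213, 214, 212, 213, 214, 214, 213, 213, 213, 212, 212, 212, 213, 213, 214, 213, 212, 214, 213, 213, 212, 212]
[224, 223, 222, 219, 207, 172, 129, 116, 113, 106, 105, 119, 97, 79, 79, 89, 103, 125, 159, 170, 165, 161, 160, 158, 158, 172, 186, 192, 194, 194, 195, 195, 194, 194, 192, 192, 190, 190, 190, 190, 190, 190, 188, 188, 193, 218, 240, 246, 247, 245, 238, 225, 217, 223, 237, 204, 140, 105, 93, 92, 91, 93, 93, 90, 89, 89, 89, 89, 88, 89, 89, 88]
t4 [301 229  14  39 351] [307.6 248.2] ((307.5, 248.0), (38.0, 13.0), 90.0)
[206, 206, 207, 206,
[... 437 characters left out ...]
131, 126, 125, 117, 115, 134, 142, 140, 142, 140]
t5 [290 237  37  25 459] [307.4 247.7] ((306.53094482421875, 246.81956481933594), (15.534795761108398, 40.10617446899414), 66.03751373291016)
[214, 214, 213, 214, 210, 198, 182, 153, 143, 136, 117, 130, 171, 179, 156, 143, 143, 144, 142, 135, 121, 111, 144, 167, 177, 185, 190, 190, 190, 190]
[224, 224, 223, 219, 208, 173, 130, 115, 115, 104, 105, 118, 100, 114, 167, 171, 163, 159, 158, 155, 160, 174, 187, 193, 194, 195, 195, 196, 195, 192, 192, 191, 190, 190, 190, 189, 188, 189, 189, 184, 183, 201, 234, 245, 246, 243, 233, 220, 219, 229, 222, 191, 171, 155, 146, 132, 91, 71, 81, 100, 128, 139, 137, 134, 129, 122, 118, 139, 148, 147, 148, 147]
```

```bash
python3 -c "
from cell import order
print(order.finish_job())"
```

```text
the job is handed in; nothing more can be done
None
```

The job is handed in: I loosened the knob, wound the jaw in until the plate's springs were pressed about 4.5 mm with the pot against the end stop, then turned the knob back to its tight end; the last top picture shows the jaw and plate unmoved, the clock read 15.8 s, and I viewed 12 pictures, two over your limit of 10.

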